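Open the shaking incubator and load a bottle

ROBOT

A 6-joint arm with a two-finger parallel gripper is mounted at the origin on the work surface. World frame = base frame: x ahead of the robot, y to its left, z up, the work surface at z = 0. Lengths are in mm, angles in degrees, forces in N, time in s.
With the tool pointing down it reaches from about 350 to 850 mm from the base axis. Payload 8.1 kg.
Tool frame: the origin (TCP) lies at the very end of the fingers, on their centre line; the grasp point (between the pads) lies 19 mm behind it (r.grip_depth is the distance from the TCP to the grasp point, in mm); z points along the fingers, y is the direction in which the jaws open and shut (so a half turn about z gives the same grasp; the last joint's range is limited). The gripper opens to 85 mm and grips with 20 to 120 N. Pads are 22 mm wide; open, the fingers measure 114 mm over their backs; the gripper's body (76 mm by 85 mm) begins 54 mm behind the grasp point. The pads swing forward as they close: fully open they stand 13 mm farther back than shut.
Start: joints at [71.998, 7.471, 85.268, -0, 87.261, -4.893], TCP at [136.063, 584.373, 231.292] pointing down, gripper open.
Joint ranges: [-169.43, 169.43], [-51.17, 129.36], [1.28, 143.12], [-76.62, 256.62], [0, 156.53], [-152.29, 152.29]. Speed limits (degrees/s): [136.94, 136.94, 159.86, 180, 180, 180].

INTERFACE

Orientations are given as [roll, pitch, yaw] about the fixed x, y, z axes, in that order (R = Rz(yaw) Ry(pitch) Rx(roll)).
In Python, from bench import status, viewer, hand_in, r gives the robot as it stands.
- The arm moves only by the shell command python3 -m crank 'ROWS' [OPENING] [FORCE]. ROWS is a JSON object of lists of equal length, an entry for each row: "slide": the shift along the tool's x, y, z in m, a list of three; "twist": the turn about the tool's z in rad. A call has 1 to 8 rows; each row shifts and turns the commanded pose from where the row before left it, along the tool's axes as they then stand; what a row does not reach is not made up. A row lasts 1/10 s, in which the tool goes at most 50 mm and 8.59 degrees, less where a joint would pass 70% of its speed; a pose out of reach is approached as far as the arm can. A call with a gripper value outside its range is refused whole. OPENING is the closure, from 0 (fully open) to 1 (shut), set as the call begins (- or left out, the last holds). The fingers move at their own pace and stop on an object; FORCE is the grip in N (left out, the last holds). Time passes only in rows, so rows that do not move let the fingers close. It gives the time, the measured TCP pose, the force and the opening at its end, in the units of the state.
- status.sense(): the state, without advancing time (a new reading comes with each control period).
- viewer.snapshot(name): name is "scene" or "top" or "wrist"; returns a dict with "img" (400x640x3 uint8, red, green, blue), "fx", "fy", "cx", "cy" (pixels), "R" (3x3) and "t" (3): a world point X has camera coordinates R X + t; the wrist camera has in their place "hand_eye" (4x4, takes a point from camera to tool coordinates, whose origin is the TCP and whose axes are the flange's). Camera axes: x right, y down, z forward; pixel columns grow to the right and rows downward; lengths in mm; the calibration is good to about 2 mm. A picture is of the moment at which its call begins: read the wrist's pose just before it. There is no depth.
- hand_in(): hands the job in, once; it reports no verdict.
The state is a dict: "time": time; "joint_pos": joint angles; "qd": joint speeds; "joint_efforts": joint torques, N m; "tool_pos": TCP position; "tcp_rot": TCP orientation; "ft_force": force on the tool from outside, world axes, zero at the start; "wrist_torque": the same for the moment, N m; "finger_gap": finger opening in mm.
Only numpy, scipy, OpenCV 4.12 (cv2) and the standard library are available. Lean on these libraries where they do the work, as an engineer would, in place of code of your own. Each camera call takes 0.05 s, during which the arm holds its last target.

TASK

Push the lid of the bench-top shaking incubator up, gently, past its balance point so that it stands open on its stop by itself; then set the red-capped amber bottle down, upright and fully home, in the one empty spring clamp on the platform. Leave the lid standing open for the next bottles, and leave the other bottles, the beaker and the retort stand where they are.

Things in the scene. Friction and masses are not known exactly. Their poses are not given: they have to be found in the camera images.
- incubator: Fixed white bench-top shaking incubator; open-topped base 200 mm deep (x), 264 wide (y), rim 100 mm above the work surface, walls 10 mm; platform inside, top 45 mm up. Origin: centre of the footprint, on the work surface. +x points from its front panel to the hinge on the far rim. Three spring clamps on the platform at x = 0, y = -78, 0, +78 mm; two hold bottles
- lid (a joint): Lid angle: 0 shut, grows as the front edge rises, stop at 1.9 rad. Damped plain hinge: below the balance point, about 1.2 rad, the lid sinks shut; beyond it it sinks open on to the stop. A white box-shaped hood with a window, top 177 mm above the work surface when shut, a blue flange 8 mm thick round its bottom; 0.4 to 0.8 kg, lifted by 2 to 6 N under the lip
- lid_lip (a point): Middle (across y) of the lower front edge of the lid's blue finger lip: 270 mm wide, 8 mm thick, 30 mm out beyond the base's front wall. Its flat underside, 100 mm above the work surface when shut, can be pushed up anywhere along its width. Below it the front is bare but for two flat dials 46 mm up
- lid_hinge (a point): Middle of the hinge line (parallel to the incubator's y), 100 mm above the work surface, 100 mm to +x of the incubator's origin; 230 mm from the lip's edge
- clamp: The empty spring clamp, steel, fixed in one of the three places: a disc 62 mm across, 3 mm thick, with four upright fingers 38 mm high, flared at the top, 58 mm clear between them. Origin: centre of the disc's underside, 45 mm above the work surface; a bottle in it stands on the disc, 3 mm above the origin
- loaded_a: A spring clamp like the empty one, holding an amber bottle with a black cap, fixed; its bottle's top is 103 mm above this origin (centre of the clamp's underside)
- loaded_b: The second clamp with a black-capped amber bottle in it, same as loaded_a
- sample_mid (a point): Centre, 50 mm above its base, of the amber bottle with the RED cap that is to be loaded: loose, stands on the work surface beside the incubator, 100 mm high, body 50 mm in diameter up to 66 mm, then a shoulder, then the cap, 32 mm in diameter from 78 to 100 mm above the base; 0.12 to 0.22 kg
- clear_bottle_mid (a point): Bystander: clear bottle with a blue cap close to the red-capped one, same shape and size; point at its centre 50 mm above its base
- beaker_mid (a point): Bystander: empty glass beaker close to the red-capped bottle, 68 mm in diameter at the rim, 90 mm high; point at its centre, 45 mm above its base
- big_bottle_mid (a point): Bystander: big amber bottle, black cap, 86 mm in diameter, 180 mm high, standing before a part of the lip; point on its axis 90 mm above its base
- stand: Bystander: loose retort stand on the other side of the incubator from the red-capped bottle. Green base plate 200 (x) by 100 mm (y), 12 mm thick; rod 12 mm thick, 462 mm high, 60 mm to +x of the plate's centre; a clamp on it, 340 mm up, points to +x and ends 219 mm from the plate's centre. Origin: centre of the plate's underside

How it is judged (in metres and radians):
On the way, in this order (a step that is already met when the one before it is completed fails the run):
1. the lid stands open by itself on its stop (beyond 1.8 rad), not touched by the robot (value of joint lid above 1.8 rad and contact force between incubator and the arm below 0.1 N and contact force between incubator and the fingers below 0.1 N), for 0.3 s.
2. the red-capped bottle stands upright, fully down, in the empty clamp (horizontal distance between sample_mid and clamp below 0.007 m and z of sample_mid in the frame of clamp below 0.057 m and angle between sample_mid's own z axis and vertical below 0.12 rad), for 0.2 s.
At the end, for the whole second after the job is handed in: The lid stands open on its stop (beyond 1.8 rad) by itself; the red-capped bottle stands at rest in the clamp that was empty, its axis within 7 mm of the clamp's, its base within 4 mm of the clamp's disc, leaning less than 0.12 rad (all of step 2 and value of joint lid above 1.8 rad and z of sample_mid in the frame of clamp above 0.049 m and linear speed of sample below 0.02 m/s); the robot touches nothing.
It fails at once if the lid is flung open (faster than 3 rad/s; left to itself it sinks open at no more than 2.3) (velocity of joint lid above 3 rad/s).
It fails at once if the red-capped bottle is dropped (falls free faster than 0.6 m/s, about 18 mm) (linear speed of sample above 0.6 m/s and contact force between sample and the fingers below 0.05 N).
It fails at once if the big bottle is shoved more than 25 mm or tipped (distance of big_bottle_mid from where it was at the start of the episode above 0.025 m or angle between big_bottle_mid's own z axis and vertical above 0.3 rad).
It fails at once if the clear bottle or the beaker is shoved more than 25 mm or tipped (distance of any of clear_bottle_mid, beaker_mid from where it was at the start of the episode above 0.025 m or angle between any of clear_bottle_mid, beaker_mid's own z axis and vertical above 0.3 rad).
It fails at once if the retort stand is shoved more than 25 mm or tipped (distance of stand from where it was at the start of the episode above 0.025 m or angle between stand's own z axis and vertical above 0.2 rad).
It also fails if it takes over 58 s, if anything falls off the work surface, if the arm or the gripper's body presses on something with over 40 N, if the wrist force passes 120 N, or if a joint passes its speed limit or range.

## Working session

There is one attempt and no reset: what is moved stays moved. The work goes in short steps, Python scripts to look and compute and a shell command to move; the robot and the scene stay as the last step left them, time stands still between calls to the robot, and variables do not carry over. Pictures are saved under pics/ and viewed, and the job is handed in when it is done.

```bash
ls; mkdir -p pics
cat > h.py <<'E'
import numpy as np, cv2, json
from bench import status, viewer, r
def snap(n,f):
    s=viewer.snapshot(n); cv2.imwrite('pics/'+f,cv2.cvtColor(np.asarray(s['img'],dtype=np.uint8),cv2.COLOR_RGB2BGR)); return s
E
python3 - <<'E'
from h import *
import pickle
print(status.sense())
for n in ['scene','top','wrist']:
    s=snap(n,n+'0.png'); pickle.dump(s,open(n+'0.pkl','wb'))
    print({k:v for k,v in s.items() if k!='img'})
E
```

```text
pics
{'time': 0.0, 'joint_pos': array([ 7.19967284e+01,  7.51442926e+00,  8.53298415e+01, -3.67330504e-05,
        8.72616911e+01, -4.89295712e+00]), 'qd': array([ 0.00365428,  0.0509209 , -0.02100533, -0.02971646, -0.04654593,
       -0.00054199]), 'joint_efforts': array([ 2.45843812e-04, -5.69420886e+01, -5.00535822e+01, -3.37044239e-04,
        1.49898708e-02, -7.72209773e-05]), 'tool_pos': array([135.90181259, 583.8383327 , 230.24612273]), 'tcp_rot': array([-1.79894421e+02, -9.00140649e-03,  1.66889679e+02]), 'ft_force': array([-0.44993762,  0.8707546 ,  0.15216746]), 'wrist_torque': array([-0.01549252, -0.0385451 , -0.00688993]), 'finger_gap': 85.46253943168135}
{'fx': 492.6096467523635, 'fy': 492.6096467523635, 'cx': 319.6523894751151, 'cy': 195.59548290054482, 'R': array([[ 0.87015103,  0.49277286,  0.0034791 ],
       [ 0.45587518, -0.80227514, -0.38539905],
       [-0.18712299,  0.33694141, -0.92274345]]), 't': array([-518.16519877, -192.37728533, 1300.12159314])}
{'fx': 370.3950039524997, 'fy': 370.3950039524997, 'cx': 318.30889859375134, 'cy': 199.93780903419045, 'R': array([[ 0.00835783, -0.99989239, -0.01205598],
       [-0.9864484 , -0.00626864, -0.163952  ],
       [ 0.16385878,  0.01326288, -0.98639464]]), 't': array([ 38.0857102 , 605.33687623, 771.93240486])}
{'fx': 352.54058626734115, 'fy': 352.54058626734115, 'cx': 316.8117131280218, 'cy': 193.0199991164009, 'hand_eye': array([[-2.80115054e-04, -9.56770362e-01, -2.90844281e-01,
         7.41867302e+01],
       [ 9.99999686e-01, -5.23026326e-05, -7.91053400e-04,
         1.02300052e+00],
       [ 7.41644527e-04, -2.90844411e-01,  9.56770076e-01,
        -1.42392101e+02],
       [ 0.00000000e+00,  0.00000000e+00,  0.00000000e+00,
         1.00000000e+00]])}
```

View pics/scene0.png

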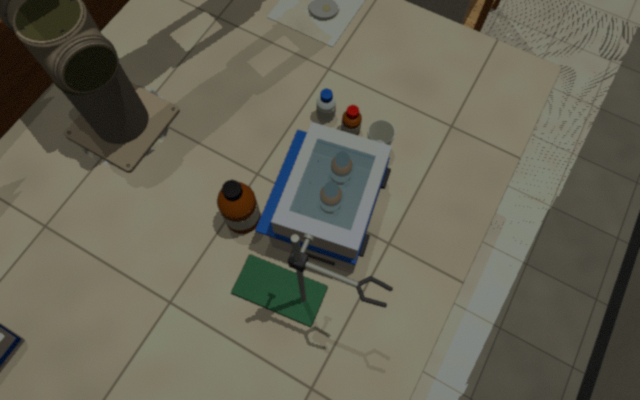

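View pics/top0.png

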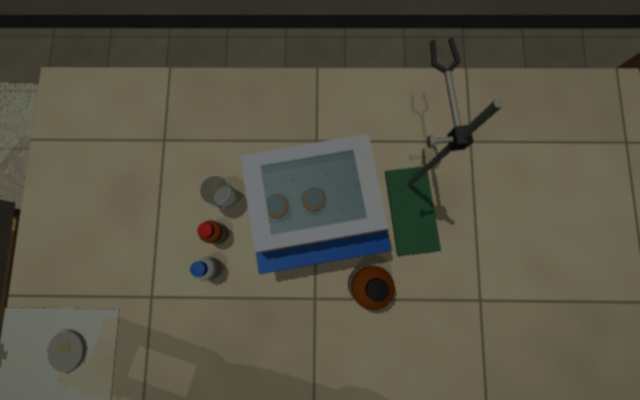

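View pics/wrist0.png

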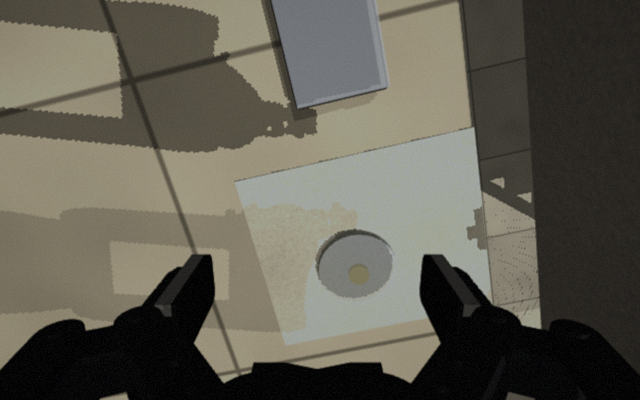

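```bash
cat >> h.py <<'E'
import pickle
def ray(s,u,v):
    d=np.array([(u-s['cx'])/s['fx'],(v-s['cy'])/s['fy'],1.]); R=s['R']; return -R.T@s['t'], R.T@d
def onz(s,u,v,z):
    c,d=ray(s,u,v); return c+d*(z-c[2])/d[2]
def tri(s1,p1,s2,p2):
    A=[];b=[]
    for s,p in((s1,p1),(s2,p2)):
        c,d=ray(s,*p); d/=np.linalg.norm(d); P=np.eye(3)-np.outer(d,d); A.append(P);b.append(P@c)
    x=np.linalg.solve(A[0]+A[1],b[0]+b[1]); return x
def blobs(s,lo,hi,minA=20):
    hsv=cv2.cvtColor(np.asarray(s['img'],np.uint8),cv2.COLOR_RGB2HSV)
    m=cv2.inRange(hsv,np.array(lo),np.array(hi)); n,l,st,ce=cv2.connectedComponentsWithStats(m)
    return [(st[i].tolist(),ce[i].round(1).tolist()) for i in range(1,n) if st[i][4]>=minA]
E
python3 - <<'E'
from h import *
for n in ['scene','top']:
    s=pickle.load(open(n+'0.pkl','rb'))
    print(n,'red',blobs(s,(0,200,100),(5,255,255))); print('blue',blobs(s,(100,150,60),(130,255,255)));print('green',blobs(s,(60,100,30),(90,255,255)));print('black',[b for b in blobs(s,(0,0,0),(180,255,28),30)])
    im=s['img']
    c=im[110:290,180:430] if n=='top' else im[70:330,200:420]
    k=3 if n=='top' else 2.3
    c=np.clip(c.astype(float)*1.6,0,255).astype(np.uint8)
    cv2.imwrite('pics/%s_z.png'%n,cv2.cvtColor(cv2.resize(c,None,fx=k,fy=k,interpolation=cv2.INTER_CUBIC),cv2.COLOR_RGB2BGR))
E
python3 -m crank --help | head -20
```

```text
scene red [([347, 106, 11, 9, 80], [352.5, 110.2])]
blue [([321, 89, 11, 10, 89], [326.1, 93.9]), ([256, 131, 50, 106, 1074], [279.2, 186.7]), ([350, 259, 6, 5, 20], [352.6, 261.2])]
green [([232, 256, 95, 70, 3411], [278.6, 290.1])]
black [([20, 0, 38, 22, 490], [37.3, 8.2]), ([61, 46, 63, 86, 2370], [93.9, 76.1]), ([2, 54, 24, 22, 65], [13.3, 64.8]), ([0, 62, 40, 44, 261], [21.2, 82.5]), ([223, 181, 19, 20, 283], [231.9, 190.6]), ([577, 215, 63, 185, 1855], [610.1, 316.2]), ([308, 254, 26, 11, 66], [320.4, 259.0]), ([289, 259, 16, 13, 72], [296.0, 265.8])]
top red [([198, 223, 13, 14, 130], [204.2, 229.7])]
blue [([257, 237, 133, 36, 1832], [322.1, 254.9]), ([191, 262, 14, 14, 159], [197.6, 268.7])]
green [([386, 168, 53, 87, 3278], [411.7, 212.6])]
black [([0, 15, 640, 13, 8193], [322.5, 20.9]), ([449, 41, 7, 20, 34], [452.4, 50.3]), ([482, 107, 14, 13, 38], [489.7, 112.8]), ([444, 128, 28, 27, 271], [457.8, 141.6]), ([366, 278, 23, 23, 408], [376.9, 289.4])]invalid input: not JSON, or not a number
```

```bash
python3 -c "
from bench import r
print([a for a in dir(r) if a[0]!='_'])"
```

```text
['PlanningError', 'grip_depth']
```

View pics/top_z.png

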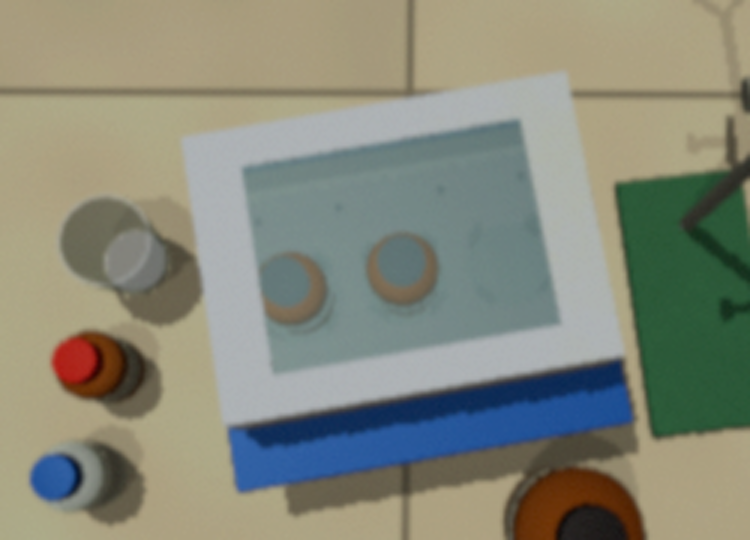

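View pics/scene_z.png

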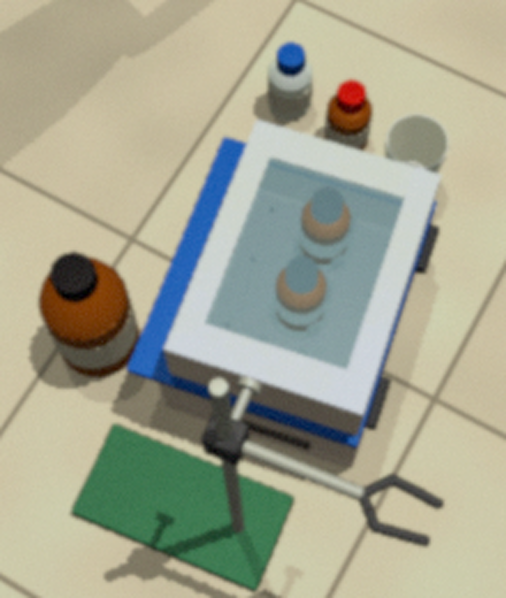

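Run:
```python
from h import *
t=pickle.load(open('top0.pkl','rb')); s=pickle.load(open('scene0.pkl','rb'))
H=[onz(t,*p,177) for p in [(240.7,156),(368.7,134),(387.3,229.3),(254.3,252)]]
L=[onz(t,*p,108) for p in [(259,274),(391,251.3)]]
Ls=[onz(s,*p,108) for p in [(200+225/2.3,70+140/2.3),(200+130/2.3,70+371/2.3)]]
print('hood',np.round(H,1)); print('lip',np.round(L,1)); print('lip scene',np.round(Ls,1))
Hs=[onz(s,200+u/2.3,70+v/2.3,177) for u,v in [(437,173),(364,412),(166,350),(257,122)]]
print('hood scene',np.round(Hs,1))
d=L[0]-L[1]; print(np.linalg.norm(d),'yaw',np.degrees(np.arctan2(-d[0],d[1])))
for n,a,b in [('red',(204.2,229.7),(352.5,110.2)),('blue',(197.6,268.7),(326.1,93.9)),('big',(376.9,289.4),(231.9,190.6))]:
    print(n,tri(t,a,s,b),onz(t,*a,180 if n=='big' else 100),onz(s,*b,180 if n=='big' else 100))
print('beaker rim',onz(t,180+104/3,110+242/3,90),onz(s,200+417/2.3,70+143/2.3,90))
print('cam',-t['R'].T@t['t'],-s['R'].T@s['t'])
```

```text
hood [[668.3 190.2 177. ]
 [713.3 -55.2 177. ]
 [529.9 -86.8 177. ]
 [486.5 157.4 177. ]]
lip [[ 444.6  159.1  108. ]
 [ 491.7 -105.2  108. ]]
lip scene [[ 448.1  154.4  108. ]
 [ 497.2 -106.   108. ]]
hood scene [[664.  189.7 177. ]
 [713.5 -52.9 177. ]
 [533.8 -89.2 177. ]
 [487.5 153.6 177. ]]
268.4712501846491 yaw 10.10092658491054
red [532.28258347 276.2918951   98.07366097] [533.01579237 276.82652482 100.        ] [531.98988397 273.88179536 100.        ]
blue [453.0262846  285.41666282  97.84780812] [453.79964875 285.59209971 100.        ] [453.06422807 283.15524586 100.        ]
big [420.27902321 -67.78571292 166.66724913] [421.90259381 -65.38626322 180.        ] [424.59588865 -71.96781514 180.        ]
beaker rim [617.01406297 262.60846735  90.        ] [619.1209711  259.53099438  90.        ]
cam [470.32737493  31.63820436 861.13534194] [ 781.86465054 -337.06657486 1127.3394087 ]
```

```bash
python3 -m crank '{"slide":[[0,0,0],[0,0,0],[0,0,0],[-0.0175,-0.0445,0],[-0.0175,-0.0445,0],[-0.0175,-0.0445,0],[-0.0175,-0.0445,0],[-0.0175,-0.0445,0]],"twist":[-0.137,-0.137,-0.138,0,0,0,0,0]}' 1 30
```

```text
time: 0.95
tool_pos: [263.0, 379.8, 231.0]
tcp_rot: [-180.0, -0.0, -169.5]
ft_force: [0.7, -0.4, 0.2]
finger_gap: 0.0
```

```bash
python3 -m crank '{"slide":[[-0.0175,-0.0445,0],[-0.0175,-0.0445,0],[-0.0175,-0.0445,0],[-0.0175,-0.0445,0],[-0.0175,-0.0445,0],[-0.0175,-0.0445,0],[-0.0175,-0.0445,0],[0,0,0]],"twist":[0,0,0,0,0,0,0,0]}'
cat >> h.py <<'E'
O=np.array([599.,50.]); yaw=np.radians(10.5)
EX=np.array([np.cos(yaw),np.sin(yaw)]); EY=np.array([-EX[1],EX[0]])
def inc(p): d=np.asarray(p)[:2]-O; return np.array([d@EX,d@EY])
E
python3 - <<'E'
from h import *
p=status.sense()['tool_pos'];print(p,inc(p))
s=snap('top','t1.png'); s=snap('scene','s1.png')
E
```

```text
time: 1.75
tool_pos: [441.8, 92.7, 231.1]
tcp_rot: [-179.9, 0.0, -169.9]
ft_force: [-0.6, 1.1, 0.1]
finger_gap: -0.2
[441.76535905  92.69308372 231.05706835] [-146.8215358    70.63192151]
```

View pics/t1.png

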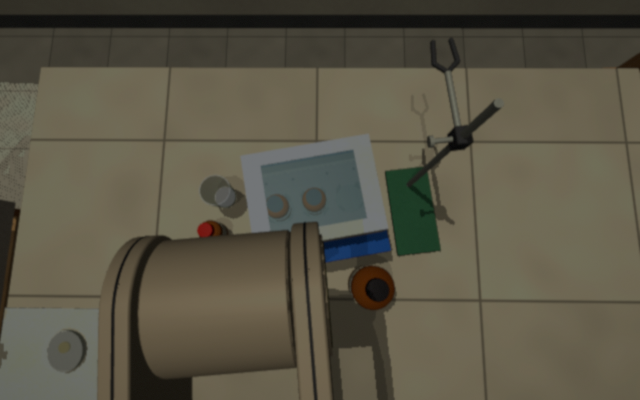

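View pics/s1.png

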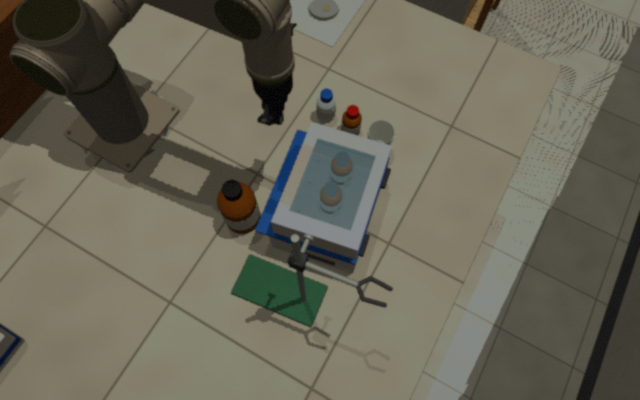

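```bash
python3 -m crank '{"slide":[[0,0,0.035],[-0.008,0,0.035],[-0.01,0,0.003],[-0.01,0,0],[-0.006,0,0],[0,0,0]],"twist":[0,0,0,0,0,0]}'; python3 -m crank '{"slide":[[-0.003,0,0],[-0.003,0,0],[0,0,0]],"twist":[0,0,0]}'
```

```text
time: 2.45
tool_pos: [474.4, 104.6, 159.5]
tcp_rot: [-180.0, 0.1, -169.4]
ft_force: [0.4, -0.2, 0.2]
finger_gap: -0.1
time: 2.75
tool_pos: [479.6, 104.9, 158.7]
tcp_rot: [-180.0, 0.0, -169.5]
ft_force: [0.2, 0.3, -0.2]
finger_gap: -0.0
```

```bash
for i in 1 2; do python3 -m crank '{"slide":[[-0.002,0,0],[-0.002,0,0],[0,0,0]],"twist":[0,0,0]}';done
```

```text
time: 3.05
tool_pos: [483.2, 105.5, 158.3]
tcp_rot: [180.0, -0.0, -169.5]
ft_force: [-0.4, 0.4, 0.2]
finger_gap: -0.1
time: 3.35
tool_pos: [483.4, 105.6, 158.1]
tcp_rot: [-180.0, -0.5, -169.5]
ft_force: [-23.3, -5.2, 16.5]
finger_gap: 0.5
```

```bash
python3 - <<'E'
import numpy as np
th=np.arange(0,1.61,0.05); x=-192.7*np.cos(th)+58*np.sin(th); z=192.7*np.sin(th)+58*np.cos(th)
for i in range(1,len(th)): print(round(th[i],2), 'dx %.1f dz %.1f'%(x[i]-x[i-1],z[i]-z[i-1]), 'cum %.0f %.0f'%(x[i]+192.7,z[i]-58))
E
python3 -m crank '{"slide":[[-0.002,0,-0.005],[-0.002,0,-0.005],[-0.003,0,-0.0095]],"twist":[0,0,0]}'
```

```text
0.05 dx 3.1 dz 9.6 cum 3 10
0.1 dx 3.6 dz 9.4 cum 7 19
0.15 dx 4.1 dz 9.2 cum 11 28
0.2 dx 4.5 dz 9.0 cum 15 37
0.25 dx 5.0 dz 8.7 cum 20 46
0.3 dx 5.4 dz 8.5 cum 26 54
0.35 dx 5.8 dz 8.2 cum 32 63
0.4 dx 6.2 dz 7.9 cum 38 70
0.45 dx 6.6 dz 7.6 cum 44 78
0.5 dx 7.0 dz 7.2 cum 51 85
0.55 dx 7.3 dz 6.9 cum 59 92
0.6 dx 7.7 dz 6.5 cum 66 99
0.65 dx 8.0 dz 6.1 cum 74 105
0.7 dx 8.3 dz 5.7 cum 83 111
0.75 dx 8.6 dz 5.3 cum 91 116
0.8 dx 8.8 dz 4.9 cum 100 121
0.85 dx 9.0 dz 4.4 cum 109 125
0.9 dx 9.3 dz 3.9 cum 118 129
0.95 dx 9.4 dz 3.5 cum 128 132
1.0 dx 9.6 dz 3.0 cum 137 135
1.05 dx 9.7 dz 2.5 cum 147 138
1.1 dx 9.9 dz 2.0 cum 157 140
1.15 dx 9.9 dz 1.5 cum 167 142
1.2 dx 10.0 dz 1.0 cum 177 143
1.25 dx 10.0 dz 0.5 cum 187 143
1.3 dx 10.1 dz 0.0 cum 197 143
1.35 dx 10.1 dz -0.5 cum 207 143
1.4 dx 10.0 dz -1.0 cum 217 142
1.45 dx 10.0 dz -1.5 cum 227 140
1.5 dx 9.9 dz -2.0 cum 237 138
1.55 dx 9.8 dz -2.5 cum 247 136
1.6 dx 9.6 dz -2.9 cum 256 133
time: 3.65
tool_pos: [490.0, 106.9, 175.4]
tcp_rot: [180.0, -0.6, -169.5]
ft_force: [-10.4, -2.6, 0.4]
finger_gap: -0.3
```

```bash
python3 -m crank '{"slide":[[-0.0041,0,-0.0092],[-0.0045,0,-0.009],[-0.005,0,-0.0087]],"twist":[0,0,0]}'
python3 - <<'E'
from h import *
p=status.sense()['tool_pos'];print(p,inc(p))
s=snap('scene','s2.png')
c=s['img'][70:330,200:420]; c=np.clip(c.astype(float)*1.6,0,255).astype(np.uint8)
cv2.imwrite('pics/s2z.png',cv2.cvtColor(cv2.resize(c,None,fx=2.3,fy=2.3,interpolation=cv2.INTER_CUBIC),cv2.COLOR_RGB2BGR))
E
```

```text
time: 3.95
tool_pos: [505.0, 109.6, 204.0]
tcp_rot: [-180.0, -0.4, -169.5]
ft_force: [-10.2, -2.8, 1.4]
finger_gap: 0.0
[504.97807007 109.6056399  204.01143503] [-81.58525892  75.74167375]
```

View pics/s2z.png

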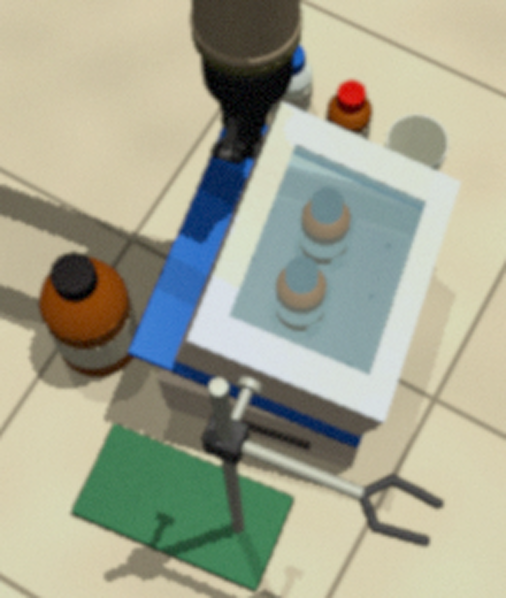

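```bash
python3 -m crank '{"slide":[[-0.0055,0,-0.0085],[-0.006,0,-0.0082],[-0.0063,0,-0.0078],[-0.0067,0,-0.0075]],"twist":[0,0,0,0]}'; python3 -m crank '{"slide":[[-0.007,0,-0.0072],[-0.0074,0,-0.0068],[-0.0077,0,-0.0064],[-0.008,0,-0.006]],"twist":[0,0,0,0]}'
```

```text
time: 4.4
tool_pos: [530.4, 114.3, 236.7]
tcp_rot: [-180.0, -0.2, -169.5]
ft_force: [-4.7, -1.0, 1.6]
finger_gap: 0.2
time: 4.8
tool_pos: [561.4, 120.1, 263.3]
tcp_rot: [180.0, -0.0, -169.5]
ft_force: [-2.3, 0.0, -0.0]
finger_gap: -0.2
```

Run:
```python
from h import *
p=status.sense();print(p['tool_pos'],inc(p['tool_pos']),p['ft_force'])
s=snap('scene','s3.png')
c=s['img'][40:300,200:420]; c=np.clip(c.astype(float)*1.6,0,255).astype(np.uint8)
cv2.imwrite('pics/s3z.png',cv2.cvtColor(cv2.resize(c,None,fx=2.3,fy=2.3,interpolation=cv2.INTER_CUBIC),cv2.COLOR_RGB2BGR))
```

```text
[561.35809768 120.08827592 263.33516222] [-24.2390114   75.77433311] [-2.25268502  0.03455506 -0.01578683]
```

View pics/s3z.png

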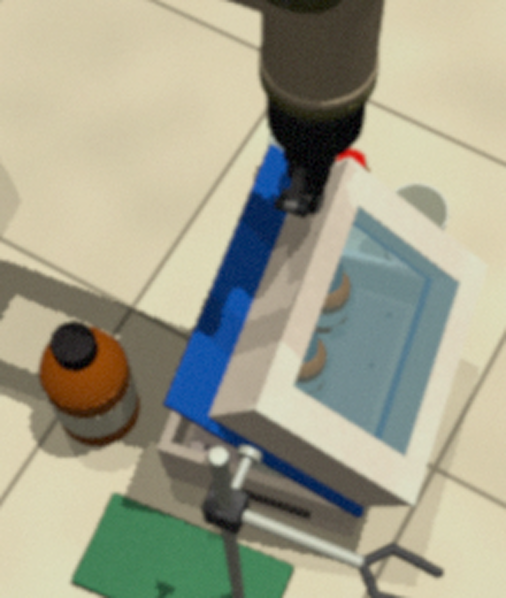

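```bash
python3 -m crank '{"slide":[[-0.0085,0,-0.0056],[-0.0087,0,-0.0053],[-0.009,0,-0.0048],[-0.0092,0,-0.0043]],"twist":[0,0,0,0]}'; python3 -m crank '{"slide":[[-0.0094,0,-0.0039],[-0.0095,0,-0.0034],[-0.0096,0,-0.0029],[-0.0098,0,-0.0024]],"twist":[0,0,0,0]}'
python3 - <<'E'
from h import *
p=status.sense();print(p['tool_pos'],inc(p['tool_pos']),p['ft_force'])
s=snap('scene','s4.png')
c=s['img'][40:300,200:420]; c=np.clip(c.astype(float)*1.6,0,255).astype(np.uint8)
cv2.imwrite('pics/s4z.png',cv2.cvtColor(cv2.resize(c,None,fx=2.3,fy=2.3,interpolation=cv2.INTER_CUBIC),cv2.COLOR_RGB2BGR))
E
```

```text
time: 5.25
tool_pos: [596.2, 126.5, 283.2]
tcp_rot: [180.0, -0.0, -169.5]
ft_force: [-2.1, -0.0, 1.2]
finger_gap: 0.2
time: 5.65
tool_pos: [634.0, 133.5, 295.8]
tcp_rot: [180.0, 0.0, -169.5]
ft_force: [-0.7, -0.6, 0.6]
finger_gap: 0.0
[634.03321828 133.53575647 295.82089489] [49.66976628 75.75264556] [-0.66523212 -0.600279    0.5797859 ]
```

View pics/s4z.png

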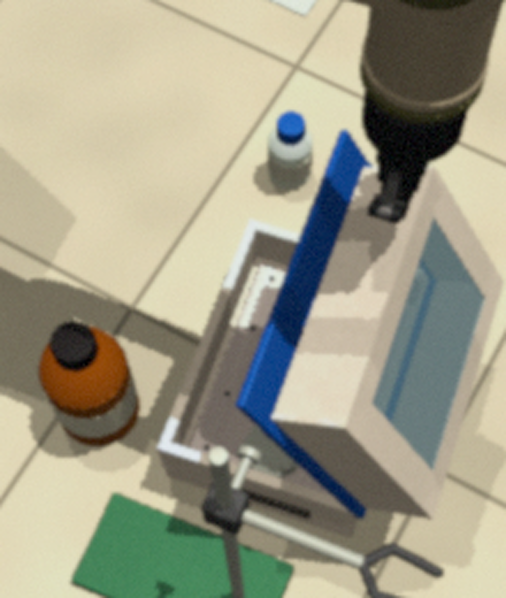

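```bash
python3 -m crank '{"slide":[[-0.0098,0,-0.0018],[-0.0099,0,-0.0013],[-0.010,0,-0.0008],[-0.010,0,-0.0003],[-0.010,0,0.0002]],"twist":[0,0,0,0,0]}'
python3 - <<'E'
from h import *
p=status.sense();print(p['tool_pos'],inc(p['tool_pos']),p['ft_force'])
s=snap('scene','s5.png')
c=s['img'][40:300,200:420]; c=np.clip(c.astype(float)*1.6,0,255).astype(np.uint8)
cv2.imwrite('pics/s5z.png',cv2.cvtColor(cv2.resize(c,None,fx=2.3,fy=2.3,interpolation=cv2.INTER_CUBIC),cv2.COLOR_RGB2BGR))
E
```

```text
time: 6.2
tool_pos: [682.8, 142.6, 299.7]
tcp_rot: [-180.0, 0.0, -169.5]
ft_force: [0.3, 0.4, -0.0]
finger_gap: -0.1
[682.76696236 142.59375535 299.68491614] [99.23814849 75.77794795] [ 0.28024807  0.38964221 -0.00493001]
```

View pics/s5z.png

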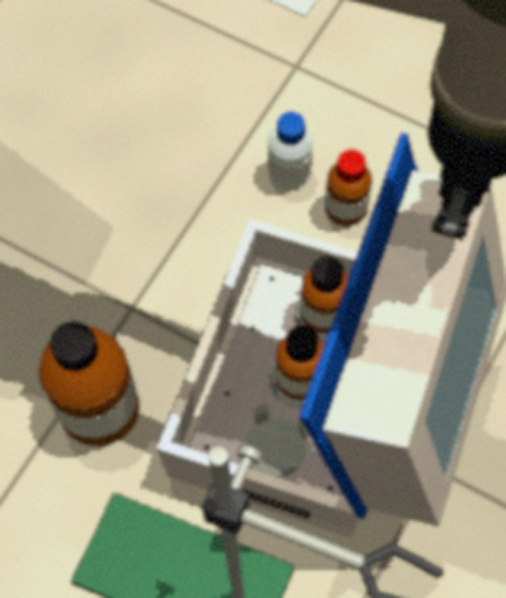

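```bash
python3 -m crank '{"slide":[[-0.010,0,0.0005],[-0.010,0,0.001],[0,0,0],[0,0,0],[0,0,0],[0,0,0]],"twist":[0,0,0,0,0,0]}'
python3 - <<'E'
from h import *
p=status.sense();print(p['tool_pos'],inc(p['tool_pos']),p['ft_force'])
s=snap('scene','s6.png')
c=s['img'][40:300,200:420]; c=np.clip(c.astype(float)*1.6,0,255).astype(np.uint8)
cv2.imwrite('pics/s6z.png',cv2.cvtColor(cv2.resize(c,None,fx=2.3,fy=2.3,interpolation=cv2.INTER_CUBIC),cv2.COLOR_RGB2BGR))
E
```

```text
time: 6.85
tool_pos: [701.7, 146.1, 298.5]
tcp_rot: [180.0, 0.0, -169.5]
ft_force: [0.0, -0.6, -1.1]
finger_gap: 0.1
[701.74759873 146.12257522 298.47615153] [118.5440287   75.78873116] [ 0.04233001 -0.59096066 -1.1498228 ]
```

View pics/s6z.png

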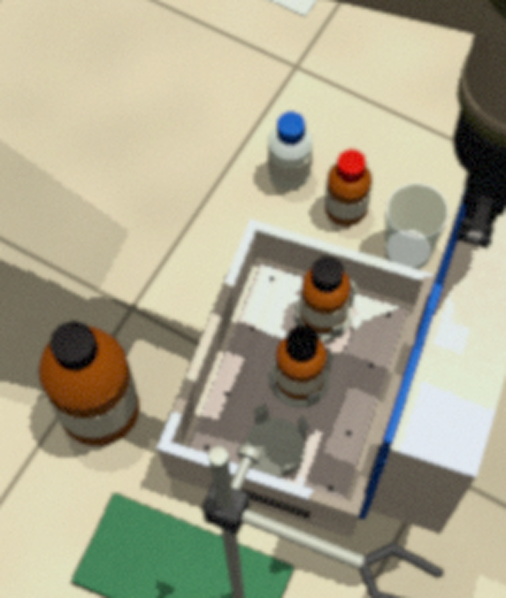

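```bash
python3 -m crank '{"slide":[[0,0,-0.03],[0,0,-0.03],[0,0,-0.02],[0,0,0],[0,0,0],[0,0,0],[0,0,0],[0,0,0]],"twist":[0,0,0,0,0,0,0,0]}'
python3 - <<'E'
from h import *
p=status.sense();print(p['tool_pos'],inc(p['tool_pos']),p['ft_force'])
s=snap('scene','s7.png')
c=s['img'][40:300,200:420]; c=np.clip(c.astype(float)*1.6,0,255).astype(np.uint8)
cv2.imwrite('pics/s7z.png',cv2.cvtColor(cv2.resize(c,None,fx=2.3,fy=2.3,interpolation=cv2.INTER_CUBIC),cv2.COLOR_RGB2BGR))
E
```

```text
time: 7.7
tool_pos: [701.6, 146.1, 376.8]
tcp_rot: [180.0, -0.1, -169.5]
ft_force: [0.1, 0.3, 0.2]
finger_gap: -0.2
[701.63525334 146.08762025 376.77613612] [118.42719451  75.77483484] [0.07052259 0.28491958 0.20585092]
```

View pics/s7z.png

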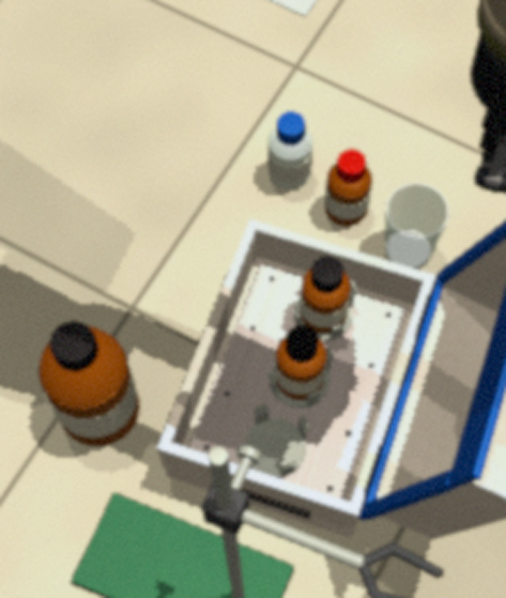

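Run:
```python
from h import *
st=pickle.load(open('top0.pkl','rb')); ss=pickle.load(open('scene0.pkl','rb'))
s=snap('scene','s8.png'); t=snap('top','t8.png')
pickle.dump(s,open('scene8.pkl','wb'));pickle.dump(t,open('top8.pkl','wb'))
for n,q in(('s',s),('t',t)):
    print(n,'red',blobs(q,(0,200,100),(5,255,255)),'black',[b for b in blobs(q,(0,0,0),(180,255,30),25) if b[0][4]<600])
for n,q in(('s',ss),('t',st)):
    hsv=cv2.cvtColor(q['img'],cv2.COLOR_RGB2HSV); m=cv2.inRange(hsv,np.array((60,100,30)),np.array((90,255,255)))
    c=max(cv2.findContours(m,0,2)[0],key=cv2.contourArea); h=cv2.convexHull(c); b=cv2.boxPoints(cv2.minAreaRect(c))
    W=np.array([onz(q,*p,12)for p in b]); print('plate',W.round(0)[:,:2].tolist(),W.mean(0),[inc(w).round(0).tolist() for w in W],inc(W.mean(0)))
# rod base and top
for p in [(180+688/3,110+228/3)]: print('rod base',onz(st,*p,12),inc(onz(st,*p,12)))
print('rod top',onz(st,496,104,462),inc(onz(st,496,104,462)),onz(ss,200+218/2.3,70+385/2.3,462))
for n,q in(('s8z',s),('t8z',t)):
    c=q['img'][40:300,200:420] if n=='s8z' else q['img'][90:300,180:440]
    c=np.clip(c.astype(float)*1.6,0,255).astype(np.uint8)
    k=2.3 if n=='s8z' else 2.8
    cv2.imwrite('pics/%s.png'%n,cv2.cvtColor(cv2.resize(c,None,fx=k,fy=k,interpolation=cv2.INTER_CUBIC),cv2.COLOR_RGB2BGR))
```

```text
s red [([347, 106, 11, 10, 83], [352.3, 110.3])] black [([433, 0, 54, 12, 431], [460.1, 4.1]), ([121, 10, 7, 11, 26], [124.4, 14.1]), ([72, 59, 65, 44, 431], [110.9, 83.8]), ([131, 99, 15, 19, 80], [139.1, 108.7]), ([408, 112, 6, 9, 31], [410.0, 115.6]), ([336, 152, 13, 15, 126], [341.7, 158.7]), ([223, 180, 19, 21, 285], [231.8, 190.0]), ([325, 181, 13, 16, 160], [331.0, 188.6]), ([309, 255, 25, 10, 51], [321.0, 259.4]), ([290, 262, 14, 10, 57], [296.5, 266.7])]
t red [] black [([0, 30, 10, 15, 36], [4.4, 36.8]), ([262, 38, 16, 32, 314], [268.7, 52.9]), ([448, 129, 24, 21, 190], [457.6, 141.9]), ([228, 143, 31, 91, 282], [240.6, 193.7]), ([307, 189, 14, 16, 177], [313.5, 196.5]), ([366, 279, 22, 22, 382], [376.6, 289.4])]
plate [[499.0, -236.0], [482.0, -139.0], [681.0, -117.0], [692.0, -212.0]] [ 588.55707689 -175.93950444   12.        ] [[-150.0, -263.0], [-149.0, -165.0], [50.0, -179.0], [43.0, -274.0]] [ -51.44225972 -220.25305497]
plate [[679.0, -114.0], [695.0, -211.0], [500.0, -231.0], [485.0, -138.0]] [ 589.77897136 -173.37746697   12.        ] [[49.0, -176.0], [46.0, -274.0], [-149.0, -258.0], [-146.0, -164.0]] [ -49.77393174 -217.95659164]
rod base [ 645.67731702 -168.92360901   12.        ] [   6.0000421  -223.76397834]
rod top [ 648.25828181 -163.70144269  462.        ] [   9.48945262 -219.09960115] [ 647.92614031 -167.18846149  462.        ]
```

View pics/t8z.png

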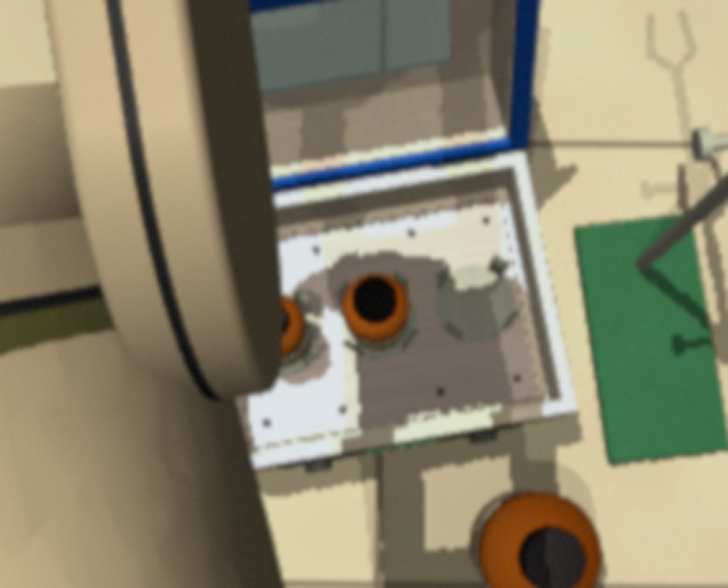

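```bash
python3 -m crank '{"slide":[[0.0376,-0.0272,0],[0.0376,-0.0272,0],[0.0376,-0.0272,0],[0.0376,-0.0272,0],[0.0376,-0.0272,0],[0,0,0],[0,0,0]],"twist":[0,0,0,0,0,0,0]}' 0
python3 - <<'E'
from h import *
from scipy.spatial.transform import Rotation as Ro
p=status.sense();print(p['tool_pos'],p['tcp_rot'],inc(p['tool_pos']),p['ft_force'])
w=snap('wrist','w9.png'); w['p']=p['tool_pos']; w['rot']=p['tcp_rot']; pickle.dump(w,open('w9.pkl','wb'))
t=snap('top','t9.png'); pickle.dump(t,open('top9.pkl','wb'))
E
cat >> h.py <<'E'
def wcam(w):
    from scipy.spatial.transform import Rotation as Ro
    T=np.eye(4); T[:3,:3]=Ro.from_euler('xyz',w['rot'],degrees=True).as_matrix(); T[:3,3]=w['p']
    C=T@w['hand_eye']; w['R']=C[:3,:3].T; w['t']=-C[:3,:3].T@C[:3,3]; return w
def proj(s,X): c=s['R']@np.asarray(X)+s['t']; return np.array([s['fx']*c[0]/c[2]+s['cx'],s['fy']*c[1]/c[2]+s['cy']])
E
```

```text
time: 8.55
tool_pos: [541.6, -22.5, 378.8]
tcp_rot: [-180.0, 0.1, -169.6]
ft_force: [0.8, 0.2, 0.3]
finger_gap: 85.2
[541.55005866 -22.49600962 378.84194697] [-1.79986678e+02  8.48825900e-02 -1.69608809e+02] [-69.69928517 -60.81263699] [0.80779571 0.19322477 0.30718554]
```

View pics/w9.png

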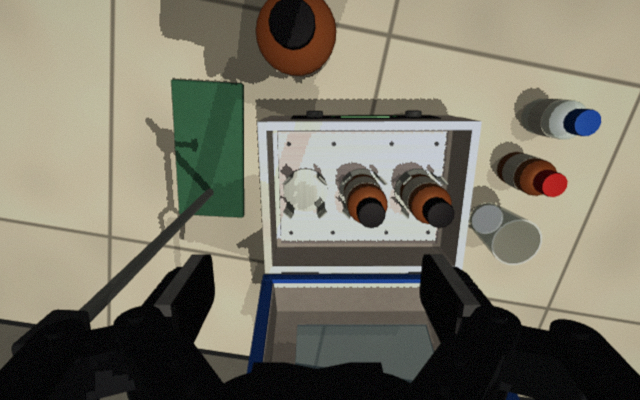

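View pics/t9.png

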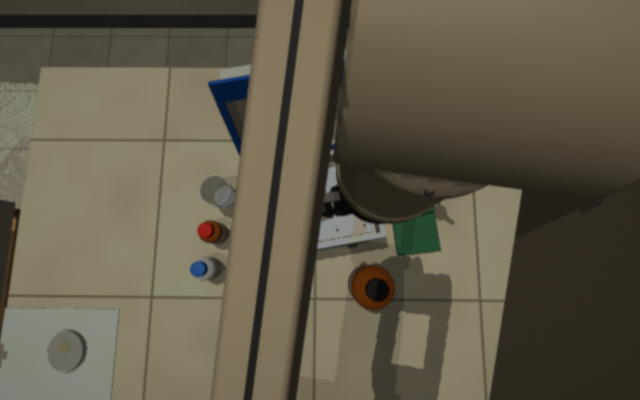

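Run:
```python
from h import *
print(status.sense()['joint_pos'].round(1))
w=wcam(pickle.load(open('w9.pkl','rb')))
c=w['img'][95:285,245:475]; c=np.clip(c.astype(float)*1.3,0,255).astype(np.uint8)
cv2.imwrite('pics/w9z.png',cv2.cvtColor(cv2.resize(c,None,fx=3.4,fy=3.1,interpolation=cv2.INTER_CUBIC),cv2.COLOR_RGB2BGR))
print('red',[(b,onz(w,*b[1],100)) for b in blobs(w,(0,200,80),(5,255,255))])
for y in(-78,0,78): 
    P=O+y*EY; print(y,P,proj(w,[*P,48]),proj(w,[*P,148]))
```

```text
[  -7.7   -2.1   80.     0.   102.1 -108.2]
red [(([542, 173, 25, 23, 432], [553.8, 184.3]), array([531.05862489, 274.5977334 , 100.        ]))]
-78 [613.21437099 -26.69388279] [304.30056829 192.53438471] [301.20982251 218.22425525]
0 [599.  50.] [359.92101012 192.43498222] [370.17137062 218.10912965]
78 [584.78562901 126.69388279] [415.56982196 192.33552903] [439.17653389 217.99393123]
```

View pics/w9z.png

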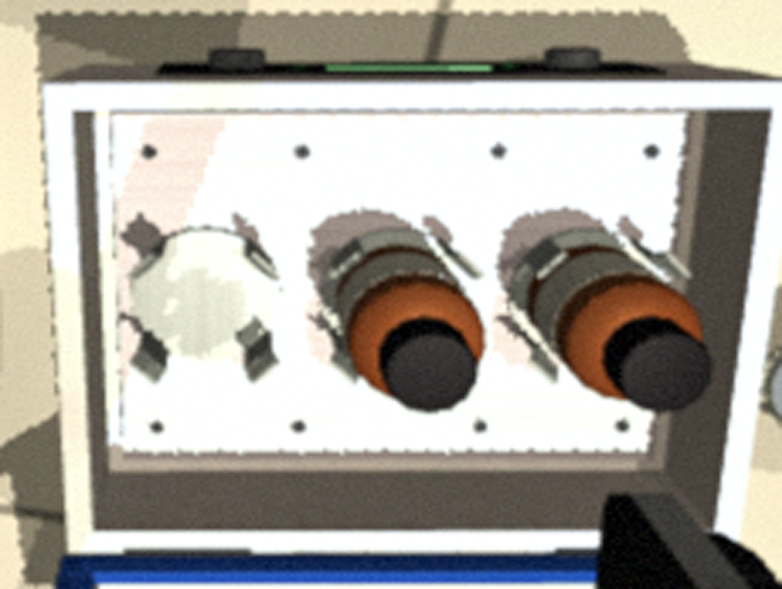

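Run:
```python
from h import *
w=wcam(pickle.load(open('w9.pkl','rb')));s=pickle.load(open('scene8.pkl','rb'));t=pickle.load(open('top8.pkl','rb'))
st=pickle.load(open('top0.pkl','rb'))
def up(q,x0,y0,x1,y1,k,f,g=2.0):
    c=np.clip(q['img'][y0:y1,x0:x1].astype(float)*g,0,255).astype(np.uint8)
    cv2.imwrite('pics/'+f,cv2.cvtColor(cv2.resize(c,None,fx=k,fy=k,interpolation=cv2.INTER_CUBIC),cv2.COLOR_RGB2BGR))
up(s,265,130,395,270,4.2,'sz.png'); up(t,265,140,395,260,5,'tz.png')
# wrist estimates
for n,p,z in [('mid cap',(371.5,214.4),148),('right cap',(441.2,214.4),148),('disc',(305.3,189.2),48)]:
    X=onz(w,*p,z); print(n,X.round(1),inc(X).round(1))
```

```text
mid cap [594.4  50.5 148. ] [-4.5  1.3]
right cap [580.2 127.7 148. ] [-4.3 79.9]
disc [608.2 -26.1  48. ] [ -4.9 -76.5]
```

View pics/sz.png

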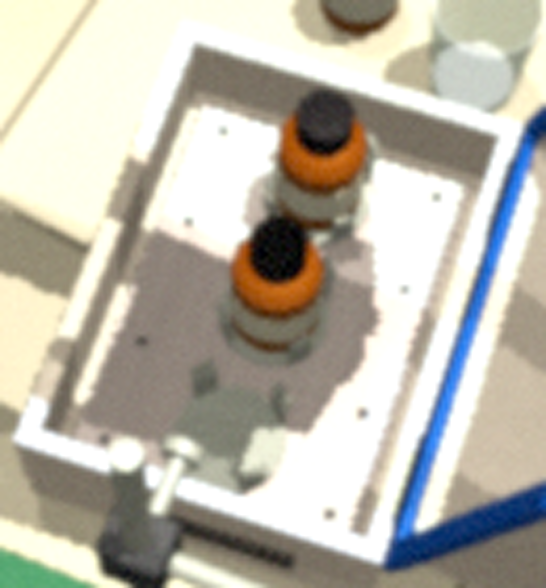

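View pics/tz.png

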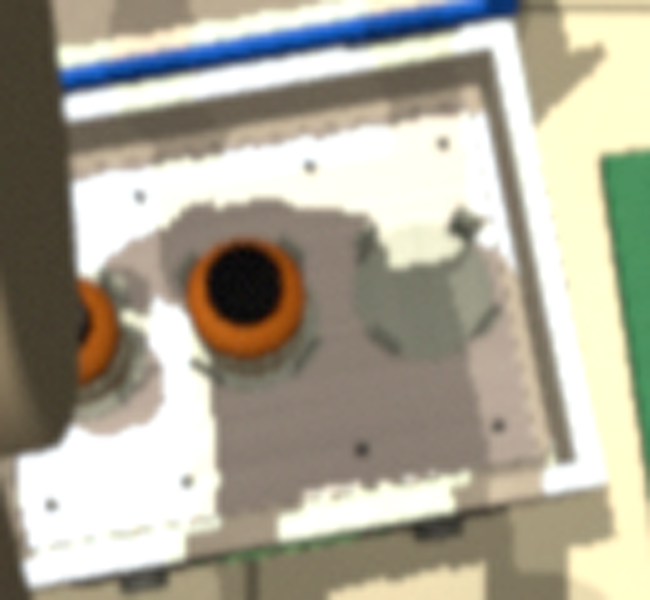

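Run:
```python
from h import *
w=wcam(pickle.load(open('w9.pkl','rb')));s=pickle.load(open('scene8.pkl','rb'));t=pickle.load(open('top8.pkl','rb'))
S=lambda u,v:(u/4.2+265,v/4.2+130); T=lambda u,v:(u/5+265,v/5+140); W=lambda u,v:(u/3.4+245,v/3.1+95)
for n,q,p,z in [('T mid',t,T(243,281),148),('S mid',s,S(282,240),148),('S far',s,S(327,113),148),('T disc',t,T(428,290),48),('S disc',s,S(228,432),48),
 ('S FL',s,S(188,30),100),('S FR',s,S(14,438),100),('S HR',s,S(390,567),100),('T FR',t,T(607,487),100),('T HR',t,T(517,15),100),('W FL',w,W(775,80),100),('W FR',w,W(43,82),100),('W HR',w,W(64,555),100)]:
    X=onz(q,*p,z); print(n,X.round(1),inc(X).round(1))
for a,b in[((313.6,196.2),S(282,240)),(T(428,290),S(228,432))]: print('tri',tri(t,a,s,b))
```

```text
T mid [596.1  50.5 148. ] [-2.7  1. ]
S mid [597.   51.2 148. ] [-1.7  1.6]
S far [582.2 127.4 148. ] [-2.4 79.1]
T disc [610.2 -29.2  48. ] [ -3.4 -80. ]
S disc [608.1 -24.2  48. ] [ -4.6 -74.6]
S FL [478.9 157.5 100. ] [-98.5 127.6]
S FR [521.1 -97.2 100. ] [-103.4 -130.5]
S HR [723.6 -61.4 100. ] [ 102.2 -132.2]
T FR [520. -98. 100.] [-104.6 -131.1]
T HR [720.6 -64.  100. ] [  98.8 -134.3]
W FL [474.8 152.3 100. ] [-103.5  123.3]
W FR [521.1 -96.4 100. ] [-103.3 -129.8]
W HR [719.9 -61.6 100. ] [  98.5 -131.8]
tri [596.60336047  50.90258752 147.75059169]
tri [609.09704777 -27.8790498   58.4392563 ]
```

```bash
python3 -m crank '{"slide":[[-0.0075,0.049,0],[-0.0075,0.049,0],[-0.0075,0.049,0],[-0.0075,0.049,0],[-0.0075,0.049,0],[-0.0075,0.049,0],[0,0,0.045],[0,0,0.045]],"twist":[0,0,0,0,0,0,0,0]}' 0;python3 -m crank '{"slide":[[0,0,0.045],[0,0,0],[0,0,0]],"twist":[0,0,0]}'
python3 - <<'E'
from h import *
p=status.sense();print(p['tool_pos'],p['tcp_rot'])
w=snap('wrist','w10.png'); w['p']=p['tool_pos']; w['rot']=p['tcp_rot']; pickle.dump(w,open('w10.pkl','wb')); wcam(w)
print('red',[(b,onz(w,*b[1],100)) for b in blobs(w,(0,200,80),(5,255,255))])
E
```

```text
time: 9.45
tool_pos: [533.2, 279.6, 288.3]
tcp_rot: [179.9, 0.2, -169.2]
ft_force: [0.1, -0.5, -0.9]
finger_gap: 85.1
time: 9.75
tool_pos: [532.2, 276.2, 243.0]
tcp_rot: [-180.0, -0.1, -169.4]
ft_force: [0.3, -0.5, 1.2]
finger_gap: 85.4
[532.16981483 276.24080885 243.01937842] [-1.79980578e+02 -1.28424989e-01 -1.69435557e+02]
red [(([298, 160, 38, 35, 470], [311.7, 178.9]), array([533.0618251 , 272.76169376, 100.        ]))]
```

View pics/w10.png

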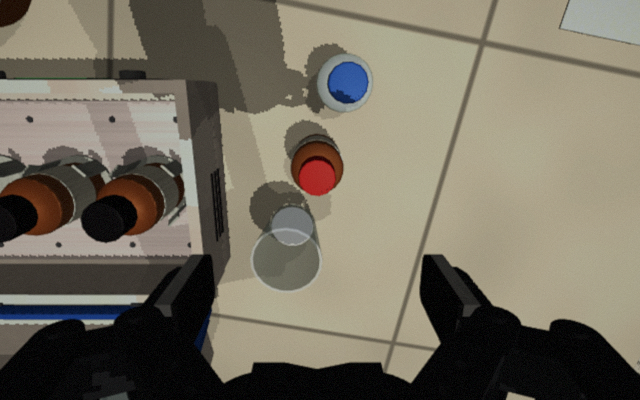

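Run:
```python
from h import *
w=wcam(pickle.load(open('w10.pkl','rb')))
print(blobs(w,(0,170,60),(12,255,255)),blobs(w,(172,150,60),(180,255,255)))
print(onz(w,317,176.5,100), proj(w,[532.2,275.2,100]))
c=w['img'][120:220,260:380]; cv2.imwrite('pics/w10z.png',cv2.cvtColor(cv2.resize(c,None,fx=5,fy=5,interpolation=cv2.INTER_CUBIC),cv2.COLOR_RGB2BGR))
```

```text
[([292, 143, 51, 53, 1923], [316.9, 168.9]), ([0, 179, 62, 56, 1610], [38.1, 203.5]), ([97, 179, 60, 56, 1434], [134.0, 201.8])] []
[530.2184207  276.73844824 100.        ] [314.75551367 178.43594226]
```

View pics/w10z.png

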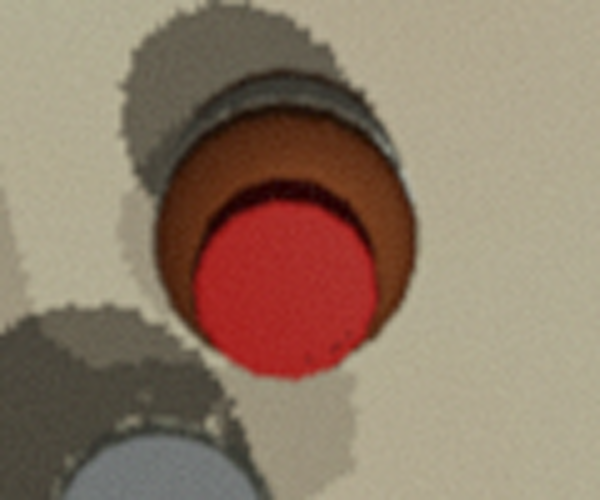

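```bash
python3 -m crank '{"slide":[[0,0,0.045],[0,0,0.045],[0,0,0.04],[0,0,0.025],[0,0,0.015],[0,0,0],[0,0,0]],"twist":[0,0,0,0,0,0,0]}';python3 -m crank '{"slide":[[0,0,0],[0,0,0],[0,0,0],[0,0,0],[0,0,0],[0,0,0],[0,0,0],[0,0,0]],"twist":[0,0,0,0,0,0,0,0]}' 1 40
```

```text
time: 10.5
tool_pos: [534.6, 276.3, 76.1]
tcp_rot: [180.0, 0.2, -169.5]
ft_force: [0.5, -0.1, 0.8]
finger_gap: 85.5
time: 11.3
tool_pos: [533.2, 276.2, 74.8]
tcp_rot: [179.9, 0.1, -169.5]
ft_force: [-1.8, 0.3, 6.9]
finger_gap: 30.8
```

```bash
python3 -m crank '{"slide":[[0,0,-0.01],[0,0,-0.015],[0,0,-0.025],[0,0,0],[0,0,0]],"twist":[0,0,0,0,0]}'
python3 - <<'E'
from h import *
p=status.sense();print(p['tool_pos'],p['tcp_rot'],p['ft_force'])
s=snap('scene','s11.png'); t=snap('top','t11.png');w=snap('wrist','w11.png')
c=s['img'][40:300,200:420]; c=np.clip(c.astype(float)*1.6,0,255).astype(np.uint8)
cv2.imwrite('pics/s11z.png',cv2.cvtColor(cv2.resize(c,None,fx=2.3,fy=2.3,interpolation=cv2.INTER_CUBIC),cv2.COLOR_RGB2BGR))
E
```

```text
time: 11.8
tool_pos: [533.3, 275.7, 124.2]
tcp_rot: [180.0, 0.1, -169.5]
ft_force: [-0.6, 0.4, -2.4]
finger_gap: 31.1
[533.32747275 275.67882754 124.20528743] [ 1.79974345e+02  1.29833474e-01 -1.69508871e+02] [-0.62648936  0.35013862 -2.36310224]
```

View pics/s11z.png

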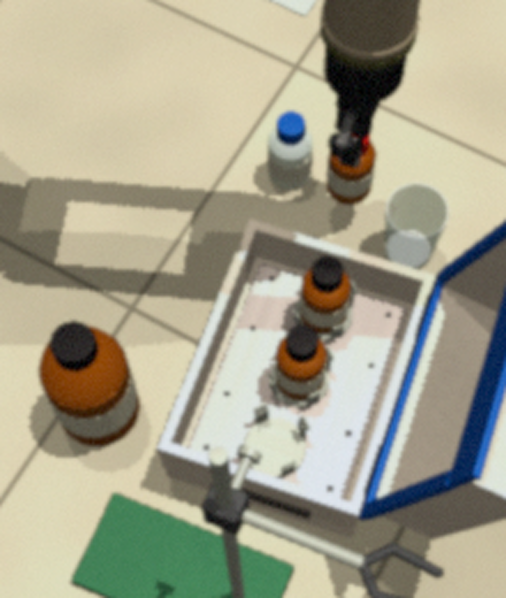

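View pics/w11.png

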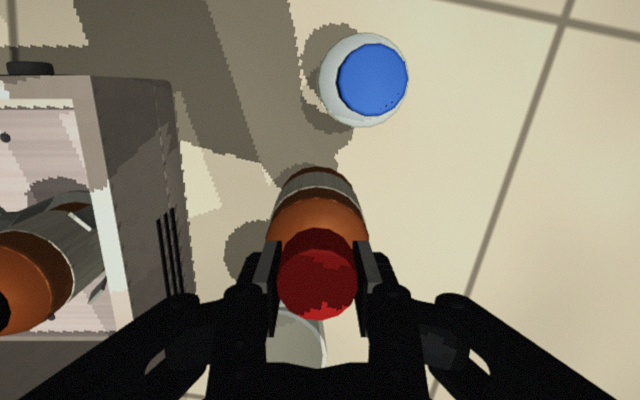

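Run:
```python
from h import *
w=pickle.load(open('w10.pkl','rb')); w['p']=np.array([533.33,275.68,124.2]); w['rot']=np.array([180,0.1,-169.5]); wcam(w)
X=onz(w,317,285,149.5); print(X, X-w['p'])
# remaining to clamp
for c in [(609.7,-26.2),(608.5,-26.3)]:
    d=np.array(c)-X[:2]; d2=np.array(c)-w['p'][:2]
    a=np.radians(190.5); tx=np.array([np.cos(a),np.sin(a)]); ty=np.array([-tx[1],tx[0]])*-1
    print(d2@tx,d2@ty, d@tx,d@ty)
```

```text
[531.17025388 276.23844584 149.5       ] [-2.15974612  0.55844584 25.3       ]
-20.07791685508974 -310.7423185772419 -22.099729154969946 -311.68499566240615
-18.879787413463728 -310.6219614374078 -20.901599713343934 -311.564638522572
```

```bash
python3 -m crank '{"slide":[[0,0,-0.045],[0,0,-0.045],[0,0,-0.045],[-0.003,-0.03,0],[-0.003,-0.04,0],[-0.003,-0.04,0],[-0.003,-0.04,0],[-0.003,-0.04,0]],"twist":[0,0,0,0,0,0,0,0]}';python3 -m crank '{"slide":[[-0.003,-0.04,0],[-0.003,-0.04,0],[0,-0.026,0],[0,-0.015,0],[0,0,0],[0,0,0]],"twist":[0,0,0,0,0,0]}'
python3 - <<'E'
from h import *
p=status.sense();print(p['tool_pos'],p['tcp_rot'],p['ft_force'],p['joint_pos'].round(1))
w=snap('wrist','w12.png');w['p']=p['tool_pos']; w['rot']=p['tcp_rot']; pickle.dump(w,open('w12.pkl','wb'))
s=snap('scene','s12.png')
E
```

```text
time: 12.75
tool_pos: [581.6, 89.8, 256.7]
tcp_rot: [180.0, -0.1, -169.5]
ft_force: [0.9, -0.3, -2.5]
finger_gap: 31.1
time: 13.35
tool_pos: [609.6, -25.8, 257.5]
tcp_rot: [179.9, -0.1, -169.5]
ft_force: [-0.6, 0.6, -1.8]
finger_gap: 31.0
[609.56388268 -25.80096562 257.45119271] [ 1.79940818e+02 -6.13275024e-02 -1.69508413e+02] [-0.58551418  0.63537949 -1.79065133] [  -7.3    8.6   81.4    0.    90.2 -107.8]
```

View pics/w12.png

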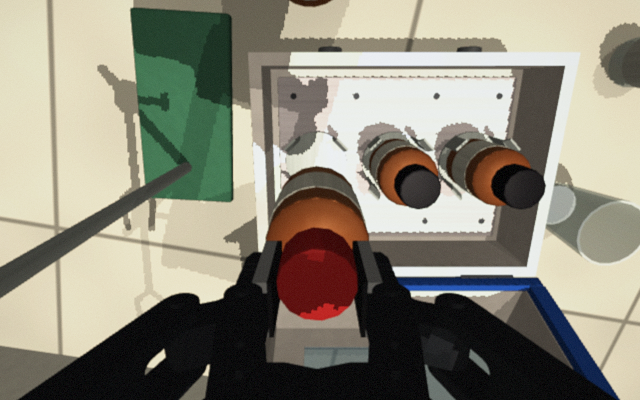

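View pics/s12.png

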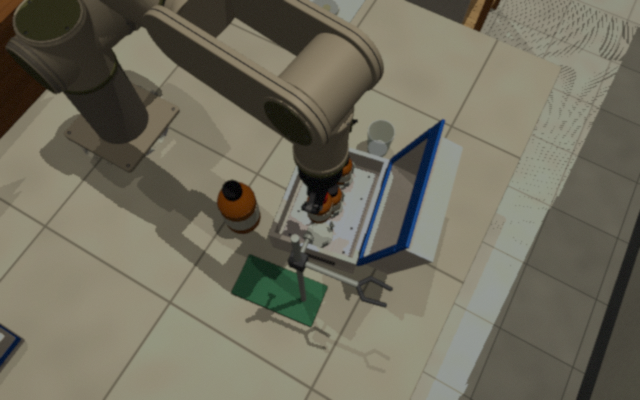

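Run:
```python
from h import *
w=wcam(pickle.load(open('w12.pkl','rb')))
a=onz(w,419,186.5,148);b=onz(w,519,186.5,148);print(a,b,2*a-b, 'yaw',np.degrees(np.arctan2(a[0]-b[0],b[1]-a[1])),np.linalg.norm(a-b))
print('empty from yaw10.4',a[:2]+78*np.array([np.sin(np.radians(10.4)),-np.cos(np.radians(10.4))]))
print('bottle',onz(w,317,284.5,257.5+25.3))
c=w['img'][60:230,250:560]; cv2.imwrite('pics/w12z.png',cv2.cvtColor(cv2.resize(c,None,fx=2.5,fy=2.5,interpolation=cv2.INTER_CUBIC),cv2.COLOR_RGB2BGR))
```

```text
[593.18206749  49.21924496 148.        ] [579.6860497  122.23913693 148.        ] [606.67808528 -23.800647   148.        ] yaw 10.471611099153483 74.25663013222129
empty from yaw10.4 [607.26256082 -27.49932976]
bottle [607.24129919 -25.29884084 282.8       ]
```

View pics/w12z.png

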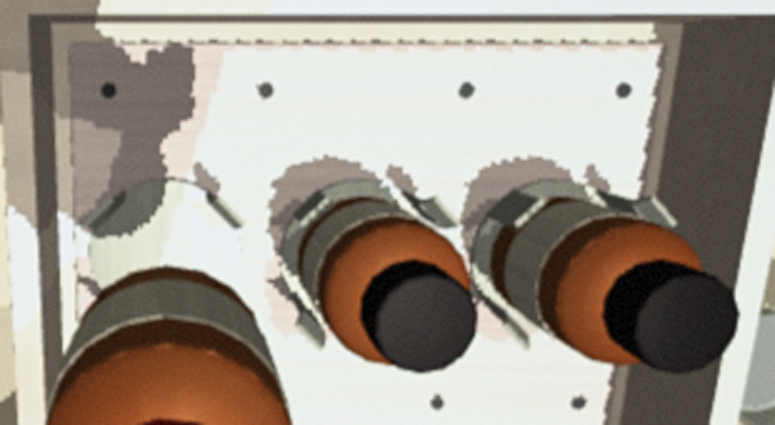

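```bash
python3 -m crank '{"slide":[[0,-0.001,0.03],[0,0,0.03],[0,0,0.022],[0,0,0],[0,0,0]],"twist":[0,0,0,0,0]}'
python3 - <<'E'
from h import *
p=status.sense();print(p['tool_pos'],p['tcp_rot'],p['ft_force'])
s=snap('scene','s13.png'); w=snap('wrist','w13.png')
c=s['img'][150:290,255:405]; c=np.clip(c.astype(float)*1.8,0,255).astype(np.uint8)
cv2.imwrite('pics/s13z.png',cv2.cvtColor(cv2.resize(c,None,fx=4.2,fy=4.2,interpolation=cv2.INTER_CUBIC),cv2.COLOR_RGB2BGR))
E
```

```text
time: 13.95
tool_pos: [609.9, -26.5, 176.5]
tcp_rot: [180.0, -0.0, -169.4]
ft_force: [0.3, 0.8, -0.3]
finger_gap: 31.2
[609.90552986 -26.46701326 176.52680757] [ 1.79982661e+02 -2.71484844e-02 -1.69425230e+02] [ 0.27731778  0.76448063 -0.26972555]
```

View pics/s13z.png

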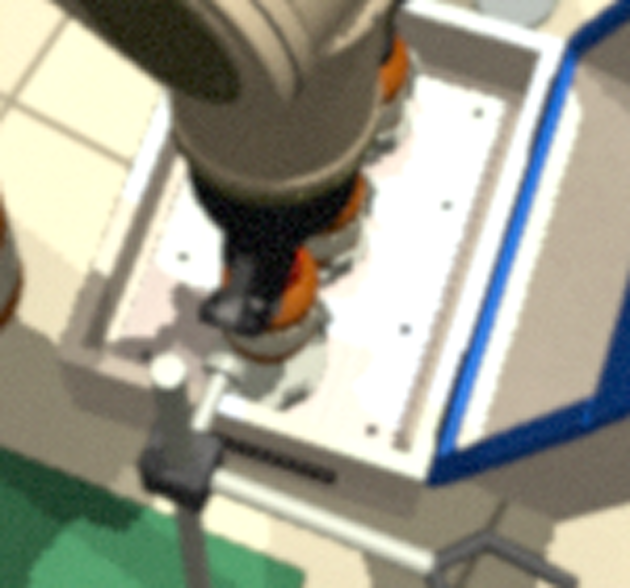

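View pics/w13.png

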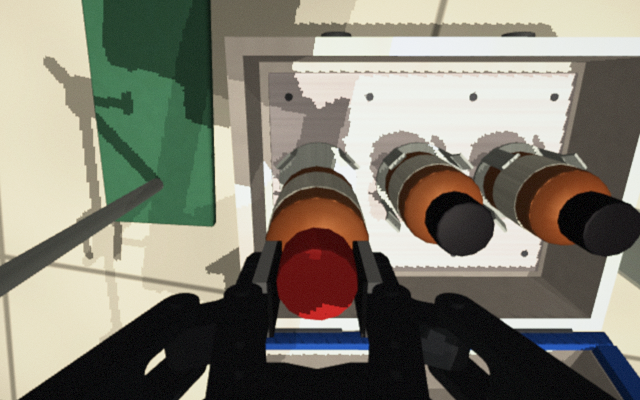

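```bash
for i in 1 2 3; do python3 -m crank '{"slide":[[0,0,0.003],[0,0,0.003],[0,0,0.003],[0,0,0.003],[0,0,0]],"twist":[0,0,0,0,0]}'; done
```

```text
time: 14.55
tool_pos: [609.6, -27.5, 163.4]
tcp_rot: [180.0, -0.1, -169.5]
ft_force: [-0.8, 0.5, -1.5]
finger_gap: 31.1
time: 15.05
tool_pos: [609.7, -27.5, 151.4]
tcp_rot: [180.0, -0.1, -169.5]
ft_force: [0.1, 0.2, -1.2]
finger_gap: 31.0
time: 15.55
tool_pos: [609.7, -27.5, 139.4]
tcp_rot: [180.0, -0.1, -169.5]
ft_force: [0.3, -1.0, -2.1]
finger_gap: 30.9
```

```bash
python3 -m crank '{"slide":[[0,0,0.004],[0,0,0.004],[0,0,0.004],[0,0,0.002],[0,0,0]],"twist":[0,0,0,0,0]}';  python3 -m crank '{"slide":[[0,0,0.001],[0,0,0.001],[0,0,0]],"twist":[0,0,0]}'
```

```text
time: 16.05
tool_pos: [609.7, -27.5, 125.6]
tcp_rot: [180.0, -0.1, -169.5]
ft_force: [-0.8, 0.0, -2.6]
finger_gap: 30.7
time: 16.35
tool_pos: [610.1, -27.5, 124.1]
tcp_rot: [180.0, -0.0, -169.5]
ft_force: [0.1, 0.5, -1.9]
finger_gap: 30.6
```

```bash
for i in 1 2; do python3 -m crank '{"slide":[[0,0,0.001],[0,0,0]],"twist":[0,0]}'; done
```

```text
time: 16.55
tool_pos: [610.0, -27.5, 123.1]
tcp_rot: [180.0, -0.0, -169.5]
ft_force: [0.2, 0.5, -2.8]
finger_gap: 30.5
time: 16.75
tool_pos: [610.4, -27.5, 122.9]
tcp_rot: [-180.0, 0.0, -169.5]
ft_force: [-1.5, 1.2, 3.7]
finger_gap: 31.0
```

```bash
python3 -m crank '{"slide":[[0,0,0],[0,0,0],[0,0,0],[0,0,0],[0,0,0]],"twist":[0,0,0,0,0]}' 0.4;  python3 -m crank '{"slide":[[0,0,-0.01],[0,0,-0.02],[0,0,-0.03],[0,0,-0.03],[0,0,-0.04],[0,0,-0.04],[0,0,0],[0,0,0]],"twist":[0,0,0,0,0,0,0,0]}'
python3 - <<'E'
from h import *
p=status.sense();print(p['tool_pos'],p['tcp_rot'],p['ft_force'])
w=snap('wrist','w14.png');w['p']=p['tool_pos']; w['rot']=p['tcp_rot'];wcam(w)
s=snap('scene','s14.png')
E
```

```text
time: 17.25
tool_pos: [610.0, -27.5, 122.1]
tcp_rot: [180.0, -0.0, -169.5]
ft_force: [-0.0, -0.0, 0.0]
finger_gap: 51.3
time: 18.05
tool_pos: [610.9, -27.6, 294.7]
tcp_rot: [-179.9, 0.2, -169.5]
ft_force: [0.3, 0.4, -0.3]
finger_gap: 51.6
[610.94608665 -27.61091363 294.7081854 ] [-179.92801226    0.22273424 -169.49990343] [ 0.29238877  0.3526595  -0.2948285 ]
```

View pics/w14.png

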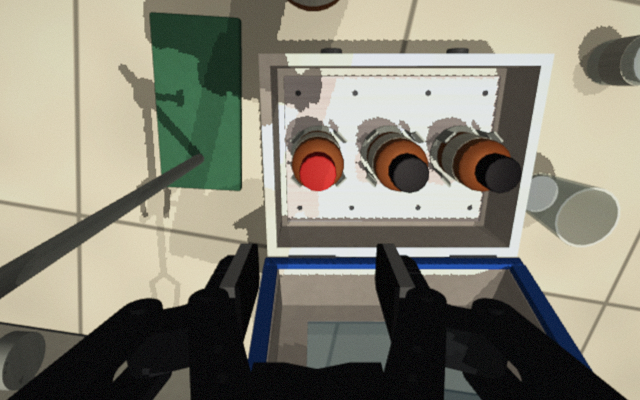

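```bash
python3 -m crank '{"slide":[[0,0,-0.04],[0,0,-0.04],[0.03,0.03,0],[0.03,0.03,0],[0.03,0.03,0],[0.03,0.03,0],[0.03,0.03,0],[0,0,0]],"twist":[0,0,0,0,0,0,0,0]}'
python3 - <<'E'
from h import *
p=status.sense();print(p['tool_pos'],p['tcp_rot'],p['ft_force'])
w=snap('wrist','w15.png')
s=snap('scene','s15.png'); pickle.dump(s,open('scene15.pkl','wb'))
w['p']=p['tool_pos']; w['rot']=p['tcp_rot'];wcam(w)
for b in blobs(w,(0,200,80),(5,255,255)): print('red',b,onz(w,*b[1],148))
c=s['img'][110:300,215:465]; c=np.clip(c.astype(float)*1.8,0,255).astype(np.uint8)
cv2.imwrite('pics/s15z.png',cv2.cvtColor(cv2.resize(c,None,fx=3,fy=3,interpolation=cv2.INTER_CUBIC),cv2.COLOR_RGB2BGR))
E
```

```text
time: 18.95
tool_pos: [431.9, 94.8, 371.3]
tcp_rot: [179.9, -0.1, -169.3]
ft_force: [0.8, 0.3, 0.1]
finger_gap: 51.2
[431.91530496  94.84888567 371.3309426 ] [ 1.79930864e+02 -1.08600763e-01 -1.69324054e+02] [0.8233736  0.25481272 0.09619166]
red ([175, 274, 26, 23, 439], [186.8, 284.6]) [606.73763418 -26.84771943 148.        ]
```

View pics/s15z.png

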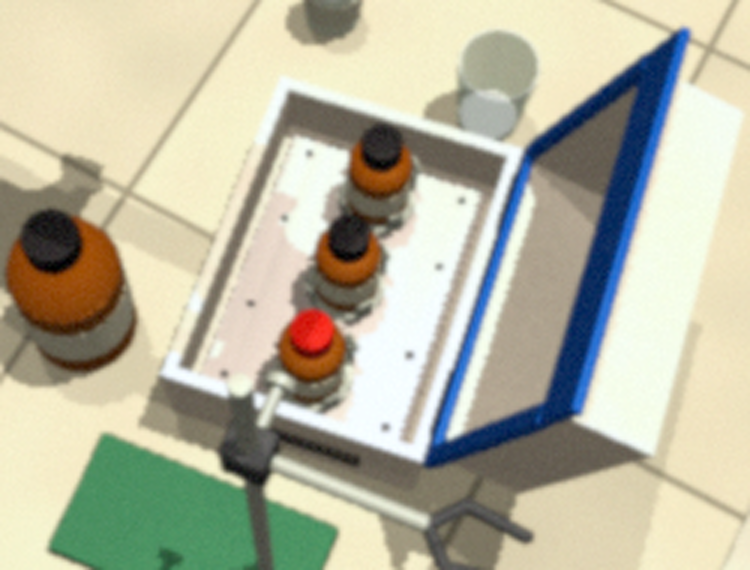

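View pics/w15.png

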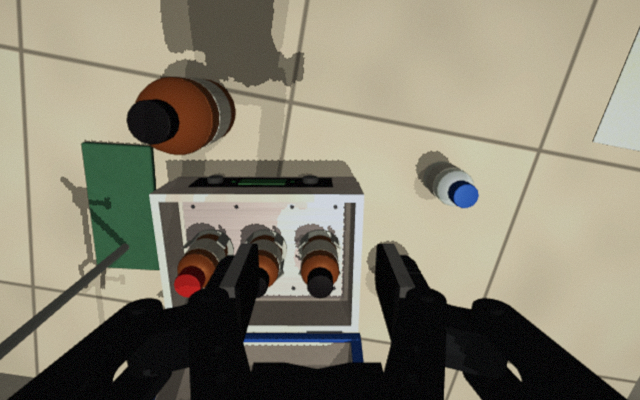

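```bash
python3 -c "
from bench import hand_in
print(hand_in())"
```

```text
the job is handed in; nothing more can be done
None
```

The lid stands open on its stop and the red-capped bottle is upright and fully down in the clamp that was empty. I handed the job in at about 19 s; no verdict was reported.

**Lid:** The moves could not tilt the tool, so I could not get a finger under the lip. I pushed the hood's front face near its top with the closed fingertips instead, following the hinge arc. The contact force peaked at about 29 N at first touch and dropped to almost nothing at the balance point. I then raised the tool clear, and the lid sank open on its own.

**Bottle:** I gripped it by the cap, carried it over the loaded bottles and lowered it into the clamp. It seated at TCP height 122.9 mm, against 122.8 mm predicted. I released it and withdrew.

**Last checks:**
- In the wrist picture just after release, the three caps are in line, evenly spaced and at the same height.
- The scene picture shows the lid open. The big bottle, beaker and stand look undisturbed there, and the clear bottle looks in place in the wrist picture. I judged these by eye and did not re-measure them.
- The wrist force read about zero.

**Disagreement:** The different views put the clamp's position 2 to 5 mm apart. I used a compromise, and the bottle slid in with no side force.

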